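# Clear the V-groove and bring the gauge pin up to the sensor carriage

## Task

Take the two contact pads off the V-block and set them out in a neat row on the tray, one in the middle of each bay, brass side up, with their long sides parallel to the divider. Then slide the gauge pin gently along its groove, without lifting it out, until its nose is fully home against the plunger of the sprung sensor carriage, taking care not to shove the carriage back. Let go of everything and leave the other things on the counter where they are.

Things in the scene. Friction and masses are not known exactly. Their poses are not given: they have to be found in the camera images.
- fixture: Fixed steel fixture. Origin on the counter under the groove. x runs along the V-groove to the sensor carriage, z up. Base 84 mm wide, 12 thick, x -195 to 305 mm. V-block x -180 to 165 mm, 42 mm wide, flat top 50 mm above the counter; 90-degree groove 30 mm wide, 15 deep. Beyond it a dovetail slide, the carriage (aluminium block 66 mm wide, top 83 mm above the counter) and an end post 74 mm high.
- carriage (a joint): Travel of the sprung sensor carriage along the fixture's +x, in m: 0 at rest (fully forward), growing as it is driven back, at most 0.025. It starts to give at about 6.6 N and stiffens by 0.3 N per mm; let go, it returns to 0 and slides the pin back with it.
- plunger_face (a point): Centre of the front face of the carriage's plunger, a 22 mm steel disc facing the pin: at rest at x = 150 mm of the fixture, on the groove's centre line, 56 mm above the counter. The pin's nose must end against it.
- pin: Blue anodised gauge pin: round bar, 30 mm diameter, 120 mm long, about 0.23 kg, lying in the V-groove at the end away from the carriage. Origin: its centre, on its axis, 56 mm above the counter in the groove (its upper side is 21 mm above the V-block's top). Its x axis is its long axis and points to the carriage; it may roll. Sliding it takes about 1 to 4 N.
- pin_nose (a point): Centre of the pin's flat end that faces the carriage (60 mm along the pin's +x).
- pin_tail (a point): Centre of the pin's other flat end, the one to push on (60 mm along the pin's -x).
- tray: Flat grey tray with a dark steel rim, fixed to the counter, 118 mm (its x) by 260 mm (its y). Floor 4 mm above the counter; rim and divider 9 mm above the counter, 4 mm thick. The divider runs along x through the middle, making two equal bays side by side along y, each 110 x 124 mm inside. Origin: centre, at counter height.
- bay_left (a point): Centre of the floor of the tray's bay on its +y side.
- bay_right (a point): Centre of the floor of the tray's bay on its -y side.
- pad_a: One of two identical contact pads: a block 64 mm (its x) by 50 mm (its y) by 28 mm high, the lower half black insulator, the upper half brass, about 0.42 kg. Origin: centre of its underside. It starts flat on top of the V-block over the groove, 64 mm side roughly along the groove, overhanging the block about 4 mm each side; the one nearer the pin.
- pad_b: One of two identical contact pads: a block 64 mm (its x) by 50 mm (its y) by 28 mm high, the lower half black insulator, the upper half brass, about 0.42 kg. Origin: centre of its underside. It starts flat on top of the V-block over the groove, 64 mm side roughly along the groove, overhanging the block about 4 mm each side; the one nearer the carriage.
- shoe: Bystander, to be left alone: a sooty copper U-section contact shoe 150 x 44 x 32 mm lying on the counter nearer the robot than the fixture.
- tin: Bystander, to be left alone: an upright round tin, 60 mm diameter, 85 mm high, standing between tray and fixture, nearer the robot.
- spanner: Bystander, to be left alone: a steel open spanner lying beyond the fixture or the tray.
- brush: Bystander, to be left alone: a hand brush lying beyond the fixture or the tray.
- setting_block: Bystander, to be left alone: a dark steel setting block 80 x 60 x 30 mm beyond the tray.
Not all that is in view belongs to the job. Leave any pink look-alike of the pad_b alone. Several things have the shape of the pin; the one meant has the colours described above.

How it is judged:
By the outcome, as a careful person would: the job done as asked, in the order asked, and still so for the second after the job is handed in, with the robot touching nothing.
It also fails if it takes over 70 s, if anything falls off the work surface, if the arm or the gripper's body presses on something with over 40 N, if the wrist force passes 120 N, or if a joint passes its speed limit or range.

## Robot

A 6-joint arm with a two-finger parallel gripper is mounted at the origin on the work surface. World frame = base frame: x ahead of the robot, y to its left, z up, the work surface at z = 0. Lengths are in m, angles in rad, forces in N, time in s.
With the tool pointing down it reaches from about 0.325 to 1 m from the base axis. Payload 5.1 kg.
Tool frame: the origin (TCP) lies midway between the tips of the shut fingers; the grasp point (between the pads) lies 19 mm behind it; z points along the fingers, x is the direction in which the jaws open and shut, and the axes are right-handed (so a half turn about z gives the same grasp; the last joint's range is limited). The gripper opens to 85 mm and grips with 20 to 120 N. Pads are 22 mm wide; open, the fingers measure 114 mm over their backs; the gripper's body (76 mm by 85 mm) begins 54 mm behind the grasp point. The pads swing forward as they close: fully open they stand 13 mm farther back than shut.
Start: joints at [1.064, 0.124, 1.65, -0, 1.367, -0.083], TCP at [0.267, 0.592, 0.231] pointing down, gripper open.
Joint ranges: [-2.61, 2.61], [-1.02, 2.33], [0.03, 2.71], [-1.35, 4.49], [0.32, 2.68], [-2.91, 2.91]. Speed limits (rad/s): [2.57, 2.57, 3.14, 3.14, 3.14, 3.14].

## Interface

Orientations are given as a unit quaternion [x, y, z, w].
In Python, from bench import env, camera, masks_of, pinpoint gives the robot as it stands. Calls block until the motion is done:
- env.move_ptp(position, orientation): joint-space move of the TCP to a pose.
- env.line_to(position, speed=0.15, orientation=None, stop_force=None): straight line of the TCP; orientation=None keeps the orientation; speed is the mean speed in m/s. With stop_force (N) it stops when the force on the tool has changed by that much, and returns True; else False.
- env.set_joints(angles): joint-space move.
- env.gripper_to(opening, f_grip=None): finger opening in m; f_grip is the grip in N (None keeps the last); returns when the fingers have stopped.
- env.sleep(seconds).
- env.solve_ik(position, orientation): joint angles nearest the present ones, or None.
- env.state(): the state.
- camera(name): name is "scene" or "top" or "wrist"; returns a dict with "frame" (400x640x3 uint8, red, green, blue), "z_map" (400x640 float32, m along the optical axis (not along the pixel's ray), 0 where there is no reading), "fx", "fy", "cx", "cy" (pixels), "R" (3x3) and "t" (3): a world point X has camera coordinates R X + t. Camera axes: x right, y down, z forward; pixel columns grow to the right and rows downward; lengths in m; the calibration is good to about 2 mm. A picture is of the moment at which its call begins.
A pose or a line that the arm cannot do raises env.IKError and nothing moves.
- env.job_done(): hands the job in, once; it reports no verdict.
Trained networks look in a picture, given as the dict that the camera call returned (one of the last four; its "shot" number tells which), for a name from the list of things; names that differ only in an ending like _2 or _b are one class to them, and where a whole thing is asked for, a point or a joint stands for the part that bears it (a point fixed in the world has none). Each returns a list of dicts, best first, with "p" (0 to 1); they miss things now and then, are a little off and sometimes report something else, mostly with a low value. They report only what shows in the picture. A call takes as long as a camera call. They do not tell look-alikes from the thing itself.
- masks_of(picture, label): "region" (400x640 bool, what is visible of it) and "box" ([left, top, right, bottom] in pixels, round what is visible of it).
- pinpoint(picture, label): "location" ([row, column] in pixels: a listed point, or the origin of a listed thing).
The state is a dict: "t": time; "joint_pos": joint angles; "joint_vel": joint speeds; "tau": joint torques, N m; "position": TCP position; "tool_rot": TCP orientation; "contact_force": force on the tool from outside, world axes, zero at the start; "wrist_torque": the same for the moment, N m; "finger_gap": finger opening in m.
Only numpy, scipy, OpenCV 4.12 (cv2) and the standard library are available. Lean on these libraries where they do the work, as an engineer would, in place of code of your own. Each camera call takes 0.05 s, during which the arm holds its last target.

## Working session

There is one attempt and no reset: what is moved stays moved. The work goes in short steps, each a Python script; the robot and the scene stay as the last script left them, time stands still between calls to the robot, and variables do not carry over. Pictures are saved under pics/ and viewed, and the job is handed in when it is done.

```bash
ls; mkdir -p pics; python3 - <<'E'
from bench import env,camera,masks_of,pinpoint
import cv2,numpy as np,pickle
print(env.state())
for n in ("scene","top"):
    c=camera(n); cv2.imwrite(f"pics/{n}0.png",c["frame"][:,:,::-1]); pickle.dump(c,open(f"{n}0.pkl","wb"))
    print(n,c["fx"],c["R"],c["t"])
    for l in ["fixture","plunger_face","pin","pin_nose","pin_tail","tray","bay_left","bay_right","pad_a","pad_b"]:
        try:
            print(l,"PT",[(np.round(d["location"]),round(d["p"],2)) for d in pinpoint(c,l)])
        except Exception as e: print(l,e)
    for l in ["pin","pad_a","tray","fixture"]:
        try:
            print(l,"MK",[(d["box"],round(d["p"],2)) for d in masks_of(c,l)])
        except Exception as e: print(l,e)
print(env.state()["t"])
E
```

```text
pics
{'t': 0.0, 'joint_pos': array([ 1.06441215e+00,  1.24489594e-01,  1.65168742e+00, -4.27704874e-06,
        1.36751388e+00, -8.25790483e-02]), 'joint_vel': array([-0.0010687 ,  0.00076418, -0.00065591,  0.00049489,  0.0015647 ,
       -0.00104196]), 'tau': array([-2.26041607e-04, -4.23627341e+01, -3.65452623e+01, -4.94891935e-05,
        7.05882849e-03,  1.25022834e-05]), 'position': array([0.26701372, 0.59194334, 0.23005514]), 'tool_rot': array([ 8.40008801e-01,  5.42571758e-01, -9.24231859e-04,  4.96437415e-04]), 'contact_force': array([-0.13506422,  0.67750626, -0.22624968]), 'wrist_torque': array([-0.00081991, -0.01539273, -0.03688403]), 'finger_gap': 0.08578465087784341}
scene 506.6570243104935 [[ 0.29427512  0.95571365  0.00368409]
 [ 0.65039707 -0.19743722 -0.73348633]
 [-0.70027552  0.2182429  -0.67969422]] [-0.17964448 -0.31183875  1.70848234]
fixture PT [(array([225., 388.]), 0.84)]
plunger_face PT [(array([192., 439.]), 0.63)]
pin PT [(array([267., 264.]), 0.8), (array([221., 355.]), 0.72)]
pin_nose PT [(array([253., 251.]), 0.85), (array([214., 380.]), 0.8)]
pin_tail 
[... 1097 characters left out ...]
6)]
pin_nose PT [(array([122., 366.]), 0.74)]
pin_tail PT [(array([140., 378.]), 0.59), (array([184., 253.]), 0.24)]
tray PT [(array([238., 434.]), 0.69)]
bay_left PT [(array([244., 410.]), 0.76)]
bay_right PT [(array([233., 460.]), 0.8)]
pad_a PT [(array([263., 180.]), 0.87), (array([192., 194.]), 0.69), (array([189., 237.]), 0.59)]
pad_b PT [(array([263., 180.]), 0.87), (array([192., 194.]), 0.69), (array([189., 237.]), 0.59)]
pin MK [([376.4, 141.4, 406.3, 188.4], 0.93)]
pad_a MK [([176.1, 179.9, 213.7, 210.5], 0.9), ([219.8, 175.2, 251.7, 201.3], 0.75), ([159.9, 247.9, 189.8, 284.1], 0.6)]
tray MK [([379.3, 204.7, 496.7, 269.2], 0.9)]
fixture MK [([106.3, 158.7, 329.0, 229.3], 0.81)]
1.5
```

View pics/scene0.png

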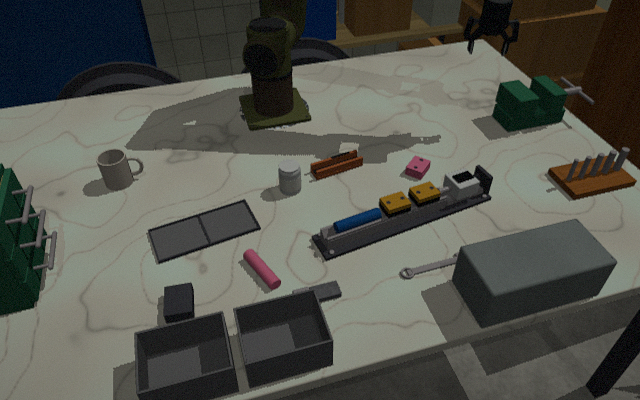

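View pics/top0.png

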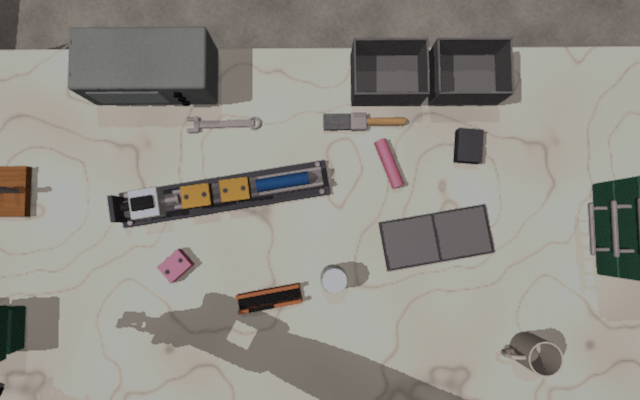

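The top view shows the blue pin at about (285,182) in the groove. The brass pads are at (235,188) (pad_a, nearer the pin) and (195,195) (pad_b), with the carriage at (143,203) and the tray at (437,238). The look-alikes are a pink pad at (175,265) and a pink pin at (389,163). They don't match the blue and brass/black colours described, so I'll leave them alone. Next I'll measure poses from the depth maps and check an enlarged crop.

```bash
cat > h.py <<'E'
import numpy as np,cv2,pickle
def cloud(c):
    z=c["z_map"]; v,u=np.mgrid[:400,:640]
    P=np.stack([(u-c["cx"])/c["fx"]*z,(v-c["cy"])/c["fy"]*z,z],-1)
    W=(P-c["t"])@c["R"]; W[z<=0]=np.nan
    return W
def proj(c,X):
    p=np.asarray(X)@c["R"].T+c["t"]; return np.stack([p[...,0]/p[...,2]*c["fx"]+c["cx"],p[...,1]/p[...,2]*c["fy"]+c["cy"]],-1)
def ray(c,u,v,zw):
    d=np.array([(u-c["cx"])/c["fx"],(v-c["cy"])/c["fy"],1])@c["R"]; o=-c["t"]@c["R"]
    return o+d*(zw-o[2])/d[2]
def crop(c,l,t,r,b,s,name):
    cv2.imwrite(name,cv2.resize(c["frame"][t:b,l:r,::-1],None,fx=s,fy=s,interpolation=cv2.INTER_CUBIC))
E
python3 - <<'E'
from h import *
for n in("top","scene"):
    c=pickle.load(open(n+"0.pkl","rb")); W=cloud(c)
    hsv=cv2.cvtColor(c["frame"],cv2.COLOR_RGB2HSV).astype(int)
    H,S,V=hsv[...,0],hsv[...,1],hsv[...,2]
    def rep(name,m,zr=None):
        if zr: m=m&(W[...,2]>zr[0])&(W[...,2]<zr[1])
        k,lab,st,_=cv2.connectedComponentsWithStats(m.astype(np.uint8))
        for i in range(1,k):
            if st[i,4]<40: continue
            P=W[lab==i]; P=P[~np.isnan(P[:,0])]
            if len(P)<30: continue
            r=cv2.minAreaRect((P[:,:2]*1000).astype(np.float32))
            print(n,name,st[i],np.round(np.median(P,0)*1000),"rect",np.round(r[0],1),np.round(r[1],1),round(r[2],1))
    rep("brass",(H>15)&(H<30)&(S>130)&(V>70),(0.06,0.09))
    rep("blue",(H>98)&(H<120)&(S>120)&(V>40),(0.05,.09))
    rep("carr",np.ones_like(H,bool),(0.076,0.092))
    t=W[...,2]; print(n,"table z",np.nanmedian(t))
c=pickle.load(open("top0.pkl","rb")); crop(c,100,150,340,235,3.3,"pics/topcrop.png")
crop(c,370,195,510,280,5,"pics/traycrop.png")
E
```

```text
top brass [219 177  31  25 599] [615. 174.  78.] rect [615.6 173.5] [49.2 64. ] 6.7
top brass [180 183  31  26 598] [600. 260.  78.] rect [602.1 260.4] [49.3 63.2] 8.4
top blue [256 172  53  20 615] [633.  68.  69.] rect [633.3  68.2] [ 25.9 118.1] 8.8
top carr [182  35  30  60 165] [851. 229.  85.] rect [886.1 235. ] [ 55.8 147.9] 64.4
top carr [354  37  76  59 884] [ 896. -189.   88.] rect [ 891.2 -181.7] [131.5 170.4] 0.0
top carr [ 436   37   79   59 1058] [ 895. -378.   87.] rect [ 890.6 -371.2] [172.  131.2] 89.6
top carr [ 88  92  86   5 209] [829. 411.  84.] rect [829.7 407.6] [  5.  194.1] 0.6
top carr [219 176  31  26 575] [615. 174.  78.] rect [616.  173.6] [49.9 64.4] 7.2
top carr [611 180   7  20 102] [ 605. -672.   83.] rect [ 606.2 -672.3] [ 4.9 43.9] 88.3
top carr [180 182  32  26 579] [602. 259.  78.] rect [602.7 260.3] [49.9 64. ] 8.1
top carr [128 186  33  33 828] [587. 374.  80.] rect [587.1 375.1] [65.9 66. ] 8.9
top carr [614 256   8  21 109] [ 436. -672.   82.] rect [ 436.8 -672.4] [44.6  6.4] 0.1
top carr [322 267  26  26 516] [413. -47.  85.] rect [413.  -47.
[... 1427 characters left out ...]
588.  373.6] [64.5 66.3] 10.3
scene carr [411 182  29  18 232] [604. 261.  77.] rect [603.8 259.8] [52.  64.3] 5.9
scene carr [382 192  29  19 211] [620. 172.  77.] rect [617.4 173.5] [51.2 63.4] 6.6
scene carr [ 29 217   9  26  92] [ 474. -672.   82.] rect [ 470.6 -672.1] [97.2  4.2] 0.2
scene carr [  0 247  34  44 276] [ 626. -674.   82.] rect [ 585.7 -676.1] [ 43.9 121.8] 66.3
scene carr [457 256 155  53 718] [969. 304.  84.] rect [956.9 353.8] [326.4 123.6] 65.9
scene carr [ 233  289  100   80 1260] [ 906. -180.   87.] rect [ 890.7 -180.9] [135.1 170.1] 0.3
scene carr [ 134  311  100   87 1436] [ 908. -379.   86.] rect [ 891.6 -370.9] [134.1 170.6] 0.4
scene table z -0.001437275906404072
```

View pics/topcrop.png

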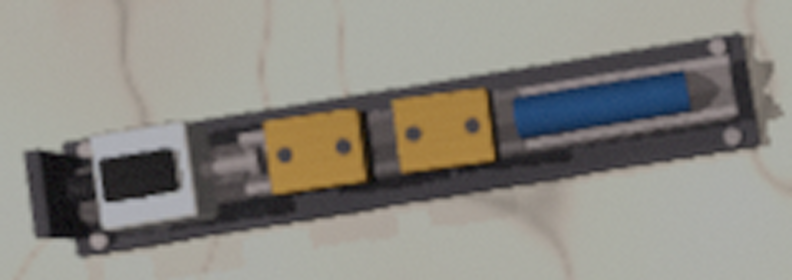

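View pics/traycrop.png

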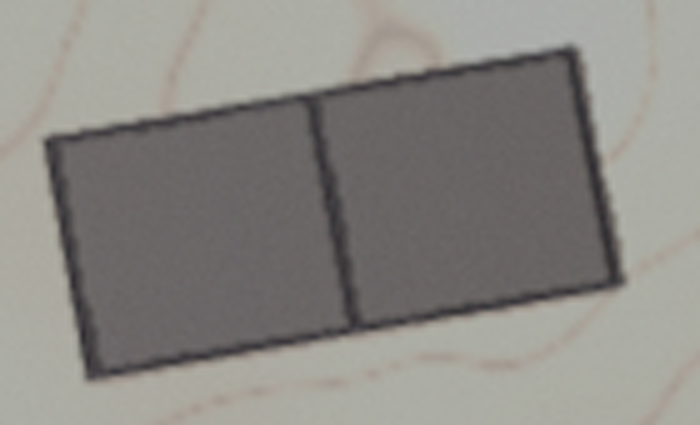

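The enlarged crop confirms the targets. The blue pin lies in the groove, next to two brass-topped pads, with the carriage at the left end. The tray crop shows the rim corners clearly. Next is the tray pose.

```bash
python3 - <<'E'
from h import *
for n in("top","scene"):
    c=pickle.load(open(n+"0.pkl","rb"))
    g=cv2.cvtColor(c["frame"],cv2.COLOR_RGB2GRAY)
    l,t,r,b={"top":(372,198,505,276),"scene":(140,192,270,268)}[n]
    sub=g[t:b,l:r]; th,m=cv2.threshold(sub,0,255,cv2.THRESH_BINARY_INV+cv2.THRESH_OTSU)
    k,lab,st,_=cv2.connectedComponentsWithStats(m); i=1+np.argmax(st[1:,4])
    cn=max(cv2.findContours((lab==i).astype(np.uint8),cv2.RETR_EXTERNAL,cv2.CHAIN_APPROX_NONE)[0],key=len)[:,0]+[l,t]
    P=np.array([ray(c,u,v,0.007)[:2] for u,v in cn])*1000
    rr=cv2.minAreaRect(P.astype(np.float32)); print(n,st[i],rr)
    # robust: approx quad via hull edges
    for lo in range(1): print(np.round(cv2.boxPoints(rr),1).tolist())
c=pickle.load(open("top0.pkl","rb"))
for u,v in((410,244),(460,233)): print(ray(c,u,v,.004))
E
```

```text
top [   7    6  116   67 5439] ((503.2648010253906, -295.89422607421875), (119.4896011352539, 263.2804870605469), 9.267078399658203)
[[423.1000061035156, -175.60000610351562], [465.5, -435.3999938964844], [583.4000244140625, -416.20001220703125], [541.0, -156.39999389648438]]
scene [   6    7  115   65 3811] ((507.5648498535156, -298.279052734375), (128.20687866210938, 266.5804443359375), 9.418425559997559)
[[422.5, -177.3000030517578], [466.1000061035156, -440.29998779296875], [592.5999755859375, -419.29998779296875], [549.0, -156.3000030517578]]
[ 0.48659329 -0.23320897  0.004     ]
[ 0.51179636 -0.35411844  0.004     ]
```

```bash
cat >> h.py <<'E'
def q(deg):
    a=np.radians(deg)/2; return np.array([np.cos(a),np.sin(a),0,0])
def brass(c,lo=0.03,hi=0.2,amin=300):
    W=cloud(c); hsv=cv2.cvtColor(c["frame"],cv2.COLOR_RGB2HSV).astype(int); H,S,V=hsv[...,0],hsv[...,1],hsv[...,2]
    m=(H>12)&(H<32)&(S>110)&(V>60)&(W[...,2]>lo)&(W[...,2]<hi)
    m=cv2.morphologyEx(m.astype(np.uint8),cv2.MORPH_CLOSE,np.ones((7,7)))
    k,lab,st,_=cv2.connectedComponentsWithStats(m); out=[]
    for i in range(1,k):
        if st[i,4]<amin: continue
        P=W[lab==i]; zt=np.nanmedian(P[:,2])
        cn=max(cv2.findContours((lab==i).astype(np.uint8),cv2.RETR_EXTERNAL,cv2.CHAIN_APPROX_NONE)[0],key=len)[:,0]
        Q=np.array([ray(c,u,v,zt)[:2] for u,v in cn])*1000
        r=cv2.minAreaRect(Q.astype(np.float32)); out.append(r); print("brass",st[i],"ztop",round(zt*1000,1),np.round(r[0],1),np.round(r[1],1),round(r[2],2))
    return out
E
python3 - <<'E'
from bench import env,camera,masks_of,pinpoint
from h import *
env.move_ptp([0.61,0.20,0.26],q(8.6))
c=camera("wrist"); cv2.imwrite("pics/w1.png",c["frame"][:,:,::-1]); pickle.dump(c,open("w1.pkl","wb"))
s=env.state(); print(s["t"],s["position"],s["joint_pos"]); print(c["fx"],c["R"],c["t"])
brass(c)
E
```

```text
3.4417 [0.60959283 0.20105955 0.25988938] [2.34874171e-01 9.05471550e-02 1.63827959e+00 2.73324228e-04
 1.41294332e+00 8.31004553e-02]
289.8708901250752 [[ 9.88385339e-01  1.51968481e-01 -5.37864113e-05]
 [ 1.44655669e-01 -9.40715072e-01  3.06805950e-01]
 [ 4.65742366e-02 -3.03250283e-01 -9.51772087e-01]] [-0.63206381  0.05243933  0.44009723]
brass [ 297   94   48   61 2659] ztop 78.3 [600.2 262.6] [49.8 62.8] 8.74
brass [ 300  174   43   54 2253] ztop 78.5 [613.9 176.9] [48.7 65.9] 7.57
```

View pics/w1.png

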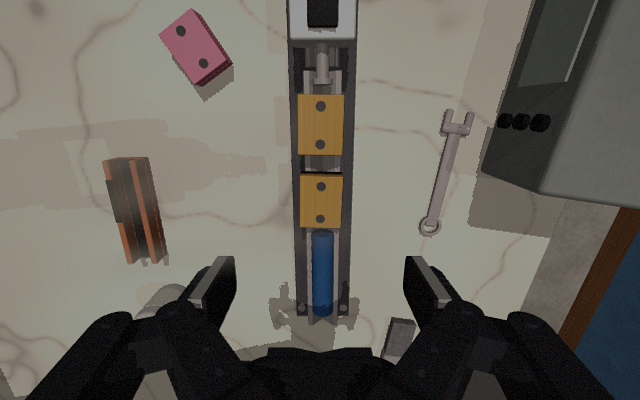

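The wrist view shows pad_b at (320,125), pad_a at (321,200) and the pin at (322,272), all in line and in agreement with the top view to about 2 mm. I'll pick pad_a, then take a wrist view of the tray on the way.

```bash
python3 - <<'E'
from bench import env,camera,masks_of,pinpoint
from h import *
env.move_ptp([0.6152,0.175,0.15],q(7.4))
print(env.line_to([0.6152,0.175,0.050],speed=0.1,stop_force=12), env.state()["position"])
print(env.state()["contact_force"])
env.gripper_to(0.03,f_grip=60)
s=env.state(); print(s["finger_gap"],s["position"],s["contact_force"])
env.line_to([0.6152,0.175,0.16],speed=0.15)
s=env.state(); print(s["t"],s["finger_gap"],s["contact_force"])
env.move_ptp([0.515,-0.43,0.24],q(9.3))
env.sleep(0.2)
c=camera("wrist"); cv2.imwrite("pics/w2.png",c["frame"][:,:,::-1]); pickle.dump(c,open("w2.pkl","wb"))
s=env.state(); print(s["t"],s["position"],s["finger_gap"],s["contact_force"],s["joint_pos"])
E
```

```text
False [0.61597752 0.17514844 0.05099958]
[-0.06622708  0.27475908  0.51704395]
0.04897273319722805 [0.61573452 0.17511433 0.050957  ] [ 0.35486743 -0.13272498  3.56797364]
6.425 0.04904899778265398 [ 0.27428195  0.44353262 -4.70030209]
8.8833 [ 0.5153757  -0.42945218  0.23991408] 0.04886057932380423 [-0.0245581  -0.57915471 -4.47891387] [-7.74716076e-01  1.63911723e-01  1.59132663e+00  6.32524096e-05
  1.38650654e+00 -9.37929463e-01]
```

View pics/w2.png

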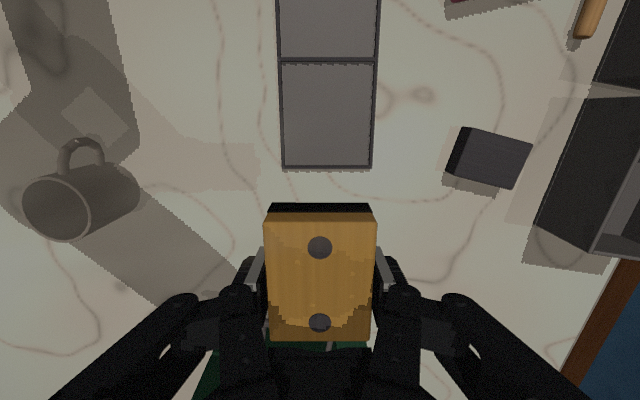

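The wrist view shows pad_a held squarely, brass up, at (320,270). The tray divider is at row ~60 and the near rim at row ~168. I'll measure the tray and the pad-in-hand offset from this view.

```bash
python3 - <<'E'
from h import *
c=pickle.load(open("w2.pkl","rb"))
crop(c,255,0,400,180,4,"pics/w2crop.png")
g=cv2.GaussianBlur(cv2.cvtColor(c["frame"],cv2.COLOR_RGB2GRAY),(3,3),0).astype(float)
z=.009
def fit(pts): 
    P=np.array([ray(c,u,v,z)[:2]*1000 for u,v in pts]); 
    vx,vy,x0,y0=cv2.fitLine(P.astype(np.float32),cv2.DIST_HUBER,0,.01,.01).ravel(); return np.array([x0,y0]),np.array([vx,vy])
# dark rim centre per row (left & right), per column (divider, bottom)
def dark(arr,o):
    a=arr.max()-arr; a=np.clip(a-0.5*a.max(),0,None); return o+(a*np.arange(len(a))).sum()/a.sum()
L=[(dark(g[v,272:292],272),v) for v in list(range(8,50))+list(range(75,155))]
R=[(dark(g[v,364:386],364),v) for v in list(range(8,50))+list(range(75,155))]
D=[(u,dark(g[52:70,u],52)) for u in range(292,368)]
B=[(u,dark(g[158:178,u],158)) for u in range(292,362)]
F={k:fit(p) for k,p in dict(L=L,R=R,D=D,B=B).items()}
for k,(p,d) in F.items(): print(k,p,np.degrees(np.arctan2(d[1],d[0])))
def inter(a,b):
    (p,d),(r,e)=F[a],F[b]; s=np.linalg.solve(np.array([d,-e]).T,r-p); return p+s[0]*d
cs={k:inter(*k) for k in("LD","RD","LB","RB")}; print(cs)
print("tray centre",(cs["LD"]+cs["RD"])/2,"bay_right",sum(cs.values())/4, "w",np.linalg.norm(cs["RD"]-cs["LD"]),"h",np.linalg.norm(cs["LD"]-cs["LB"]))
# held pad
brass(c,0.2,0.35)
E
```

```text
L [ 449.9588  -313.82916] -79.95157
R [ 560.94495 -321.44693] -80.65974
D [ 496.79926 -297.46252] 9.406042
B [ 525.64667 -417.66168] 9.517339
{'LD': array([ 448.4771 , -305.46744], dtype=float32), 'RD': array([ 555.40326, -287.75433], dtype=float32), 'LB': array([ 470.01062, -426.98926], dtype=float32), 'RB': array([ 575.39825, -409.32065], dtype=float32)}
tray centre [ 501.9402 -296.6109] bay_right [ 512.3223  -357.38293] w 108.38337 h 123.41493
brass [  263   213   114   128 12915] ztop 267.2 [ 514. -426.] [49.2 66.8] 9.42
```

View pics/w2crop.png

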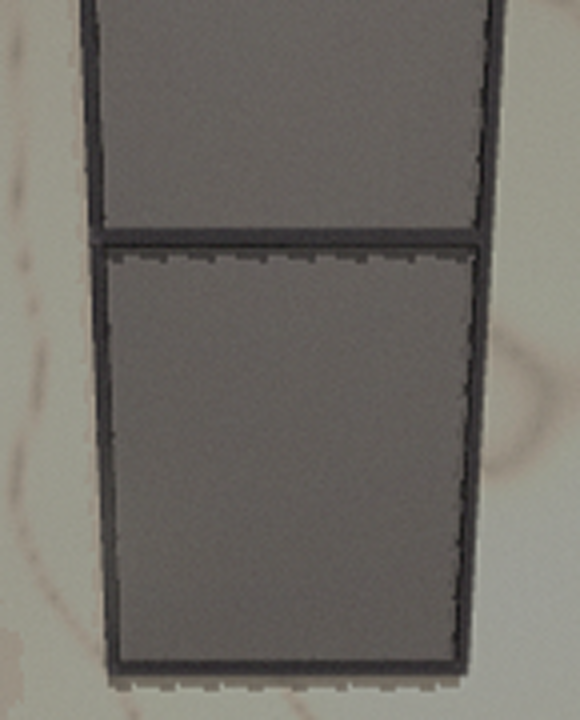

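```bash
python3 - <<'E'
from h import *
c=pickle.load(open("w2.pkl","rb")); W=cloud(c)
print(np.nanmedian(W[80:150,300:355].reshape(-1,3),0),np.nanmedian(W[100:160,390:430].reshape(-1,3),0))
for u,v in((282.3,130),(371,130),(323,60),(326,167)): print(ray(c,u,v,.009)*1000)
print(W[130,278:290,0]*1000,W[130,278:290,2]*1000)
# rim pixels by height
m=(W[...,2]>.0065)&(W[...,2]<.012); m[:, :260]=0; m[:,395:]=0; m[180:]=0
cv2.imwrite("pics/rim.png",cv2.resize((m[:180,255:400]*255).astype(np.uint8),None,fx=4,fy=4,interpolation=0))
E
```

```text
[ 0.51210272 -0.35668006  0.0043315 ] [ 6.19839213e-01 -3.57601459e-01  3.65077952e-04]
[ 459.88014609 -384.13578347    9.        ]
[ 569.59782727 -365.92958059    9.        ]
[ 496.88775426 -297.28741973    9.        ]
[ 521.93728334 -421.38396992    9.        ]
[453.39943957 454.88030694 456.92195876 458.32259187 459.54170817
 460.63091834 461.46613678 462.70966969 464.04761915 465.35748738
 466.43134534 467.75583553] [-0.23970232  1.50285102  8.04916655  9.43543462  9.29005388  7.94635376
  4.12027109  4.02732616  4.87917206  5.49716414  3.61230467  4.39277732]
```

View pics/rim.png

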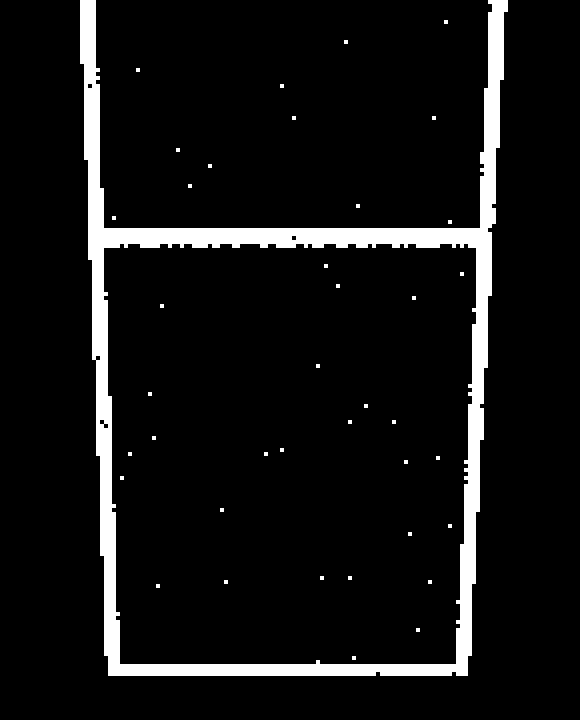

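```bash
cat >> h.py <<'E'
def trayfit(c,mask,x0):
    """fit tray pose (mm,deg) to rim pixels: signed distance to rim centre lines"""
    from scipy.optimize import least_squares
    v,u=np.nonzero(mask); P=np.array([ray(c,a,b,.009)[:2]*1000 for a,b in zip(u,v)])
    def res(p):
        a=np.radians(p[2]); d=P-p[:2]; x=d@[np.cos(a),np.sin(a)]; y=d@[-np.sin(a),np.cos(a)]
        r=np.stack([np.abs(np.abs(x)-57),np.abs(np.abs(y)-128),np.abs(y)]); s=np.stack([np.abs(x)-57,np.abs(y)-128,y])
        return np.take_along_axis(s,r.argmin(0)[None],0)[0]
    r=least_squares(res,x0,loss="soft_l1",f_scale=2); print("tray",r.x,"med|res|",np.median(np.abs(res(r.x)))); return r.x
E
python3 - <<'E'
from h import *
c=pickle.load(open("w2.pkl","rb")); W=cloud(c)
m=(W[...,2]>.0065)&(W[...,2]<.012); m[:, :260]=0; m[:,395:]=0; m[180:]=0
t=trayfit(c,m,[503,-296,9.3])
c2=pickle.load(open("top0.pkl","rb")); W=cloud(c2)
m=(W[...,2]>.006)&(W[...,2]<.014); n=np.zeros_like(m); n[200:274,375:500]=1
trayfit(c2,m&n,[503,-296,9.3])
E
```

```text
tray [ 501.5575046  -295.08590115    9.44177431] med|res| 1.231777450031089
tray [ 503.84601709 -296.03548203    9.29558546] med|res| 2.2060443493294493
```

The rim fit gives the tray at about (502.5,-295.5) mm with yaw 9.4°, and the wrist and top cameras agree within about 2 mm. I'll place pad_a in the right bay and check it against the rim in one top picture.

```bash
python3 - <<'E'
from bench import env,camera,masks_of,pinpoint
from h import *
env.line_to([0.5137,-0.3605,0.06],speed=0.2,orientation=q(9.4))
print(env.line_to([0.5137,-0.3605,0.001],speed=0.05,stop_force=5))
s=env.state(); print(s["position"],s["contact_force"])
env.gripper_to(0.065); env.sleep(0.1)
s=env.state(); print(s["finger_gap"],s["contact_force"])
env.line_to([0.5137,-0.3605,0.10],speed=0.2)
env.move_ptp([0.56,0.0,0.22],q(9))
c=camera("top"); cv2.imwrite("pics/t3.png",c["frame"][:,:,::-1]); pickle.dump(c,open("t3.pkl","wb"))
crop(c,370,195,510,280,5,"pics/t3crop.png")
print(env.state()["t"])
brass(c,0.02,0.1)
W=cloud(c); m=(W[...,2]>.006)&(W[...,2]<.014); n=np.zeros_like(m); n[200:274,375:500]=1
trayfit(c,m&n,[503,-296,9.3])
E
```

```text
True
[ 0.513419   -0.36023499  0.00498836] [-0.28870935 -0.23328893  4.41074169]
0.06492155412949502 [-0.09645172  0.60891242  0.61779649]
13.5333
brass [   0  167   27   49 1224] ztop 20.7 [620.8 708.8] [114.5  61.9] 0.16
brass [180 183  31  26 669] ztop 78.1 [601.2 260.8] [51.7 65.2] 7.68
brass [451 220  31  25 596] ztop 31.7 [ 513.9 -358.5] [49.4 65.5] 9.41
tray [ 504.03107719 -296.53708573    9.28449231] med|res| 2.0744966201948927
```

View pics/t3crop.png

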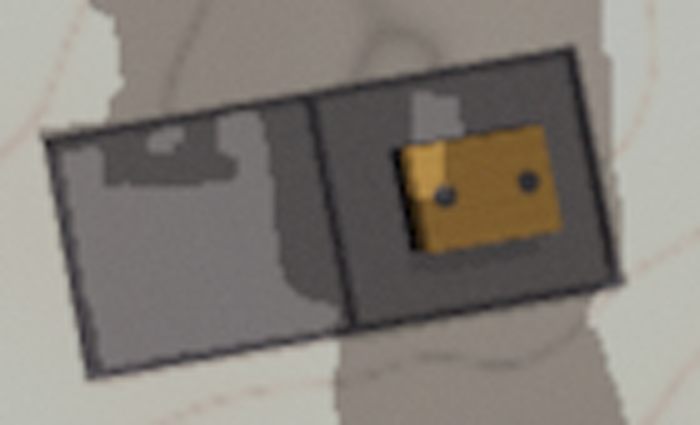

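The crop shows pad_a centred in its bay, with its long side across the divider instead of parallel to it. I set the tool yaw wrong by 90°, so it needs a quarter turn. I'll place pad_b with the turn first, then regrip and turn pad_a.

```bash
python3 - <<'E'
from bench import env,camera,masks_of,pinpoint
from h import *
env.gripper_to(0.075)
env.move_ptp([0.6008,0.262,0.14],q(8.2))
print(env.line_to([0.6008,0.262,0.050],speed=0.1,stop_force=12), env.state()["position"])
env.gripper_to(0.03,f_grip=60)
s=env.state(); print(s["finger_gap"],s["contact_force"])
env.line_to([0.6008,0.262,0.16],speed=0.2)
env.move_ptp([0.4936,-0.2331,0.14],q(-80.7))
env.line_to([0.4936,-0.2331,0.04],speed=0.15)
print(env.line_to([0.4936,-0.2331,0.001],speed=0.05,stop_force=5))
s=env.state(); print(s["position"],s["contact_force"],s["finger_gap"])
env.gripper_to(0.065); env.sleep(0.1)
env.line_to([0.4936,-0.2331,0.10],speed=0.2)
# pad_a quarter turn
env.move_ptp([0.5139,-0.3589,0.10],q(9.4))
print(env.line_to([0.5139,-0.3589,0.0045],speed=0.08,stop_force=8))
env.gripper_to(0.03,f_grip=60)
print(env.state()["finger_gap"])
env.line_to([0.5139,-0.3589,0.09],speed=0.15)
env.move_ptp([0.5142,-0.3595,0.09],q(-80.7))
env.line_to([0.5142,-0.3595,0.03],speed=0.15)
print(env.line_to([0.5142,-0.3595,0.001],speed=0.05,stop_force=5))
s=env.state(); print(s["position"],s["contact_force"],s["finger_gap"])
env.gripper_to(0.065); env.sleep(0.1)
env.line_to([0.5142,-0.3595,0.12],speed=0.2)
env.move_ptp([0.56,0.0,0.22],q(-45))
c=camera("top"); pickle.dump(c,open("t4.pkl","wb"))
crop(c,370,195,510,280,5,"pics/t4crop.png")
print(env.state()["t"])
brass(c,0.02,0.1)
W=cloud(c); m=(W[...,2]>.006)&(W[...,2]<.014); n=np.zeros_like(m); n[200:274,375:500]=1
t=trayfit(c,m&n,[503,-296,9.3]); a=np.radians(t[2])
for s in(64,-64): print("bay",t[:2]+s*np.array([-np.sin(a),np.cos(a)]))
E
```

```text
False [0.60152311 0.26227205 0.05093985]
0.04888878967233317 [-0.39338623 -0.90114505  5.05208013]
True
[ 0.49288174 -0.23262319  0.00519146] [-0.46296992 -0.61335632  3.82967427] 0.049010966451412175
False
0.04891364334682917
True
[ 0.51432831 -0.35970451  0.0055076 ] [0.20460357 1.03609603 4.48085856] 0.04883157020509858
30.2417
brass [   0  167   27   49 1229] ztop 20.6 [620.9 707.2] [116.5  61.4] 2.11
brass [452 218  28  29 599] ztop 31.7 [ 514.5 -357.7] [63.2 53.1] 9.44
brass [400 227  25  30 590] ztop 31.8 [ 493.6 -232. ] [62.8 51.1] 8.9
tray [ 504.00791688 -296.33837354    9.25853139] med|res| 1.9428421651720136
bay [ 493.71098706 -233.1721386 ]
bay [ 514.30484669 -359.50460848]
```

View pics/t4crop.png

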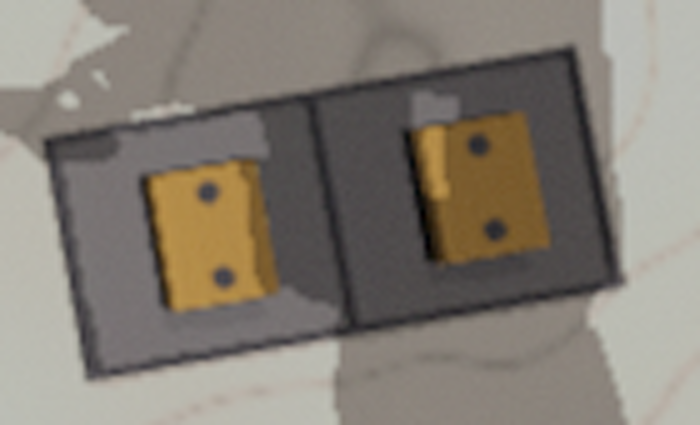

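Both pads are brass up in mid-bay, with long sides parallel to the divider and centres within about 2 mm of the bay centres. They show at crop (212,235) and (482,190). Next, the fixture axis and the pin and plunger positions for the push, from images already taken.

```bash
python3 - <<'E'
from h import *
for n in("top0","w1","t4"):
    c=pickle.load(open(n+".pkl","rb")); W=cloud(c)*1000
    hsv=cv2.cvtColor(c["frame"],cv2.COLOR_RGB2HSV).astype(int)
    H,S,V=hsv[...,0],hsv[...,1],hsv[...,2]
    X=W.reshape(-1,3)
    a=np.radians(8.65); d=np.array([-np.sin(a),np.cos(a)]); nrm=np.array([np.cos(a),np.sin(a)])
    p0=np.array([616,174.])
    s=(X[:,:2]-p0)@d; l=(X[:,:2]-p0)@nrm
    # refine yaw w/ base edges z 9..15
    m=(X[:,2]>9)&(X[:,2]<16)&(np.abs(l)<60)&(s>-300)&(s<330)
    r=cv2.minAreaRect(X[m][:,:2].astype(np.float32)); print(n,"base",r, "s range",np.percentile(s[m],[.5,99.5]))
    m=(X[:,2]>46)&(X[:,2]<54)&(np.abs(l)<24)&(s>-200)&(s<260)
    print(" vblock s",np.percentile(s[m],[.5,99.5]),"l",np.percentile(l[m],[1,99]))
    b=((H>98)&(H<120)&(S>110)&(V>35)).ravel()&(X[:,2]>45)&(X[:,2]<85)&(np.abs(l)<25)
    vx,vy,x0,y0=cv2.fitLine(X[b][:,:2].astype(np.float32),cv2.DIST_HUBER,0,.01,.01).ravel()
    print(" pin s",np.percentile(s[b],[.5,99.5]),"l mean",l[b].mean(),"yaw",np.degrees(np.arctan2(-vx,vy)),"z",np.percentile(X[b,2],98))
    m=(X[:,2]>76)&(X[:,2]<90)&(np.abs(l)<40)&(s>120)&(s<300)
    print(" carr s",np.percentile(s[m],[1,99]),"l",np.percentile(l[m],[1,99]))
c=pickle.load(open("top0.pkl","rb")); print("plunger pinpoint",((ray(c,178,197,.056)*1000)[:2]-p0)@d)
crop(pickle.load(open("t4.pkl","rb")),100,150,340,235,3.3,"pics/t4fix.png")
E
```

```text
top0 base ((613.0139770507812, 209.67947387695312), (84.35528564453125, 500.2339172363281), 8.869720458984375) s range [-213.43528769  281.03925122]
 vblock s [-198.67813967  171.03574625] l [-18.71221384  23.80722452]
 pin s [-165.55295173  -48.72701511] l mean 0.22501197390692168 yaw -171.44342 z 73.51264691311866
 carr s [171.30995431 274.67152747] l [-30.6108389   33.64249025]
w1 base ((615.2440185546875, 181.79412841796875), (84.15458679199219, 437.8558044433594), 8.96144962310791) s range [-208.34897191  219.32635456]
 vblock s [-196.87320723  172.44910579] l [-20.79565637  21.97614336]
 pin s [-163.76813105  -47.27460293] l mean 0.817841378119836 yaw -171.85828 z 72.60386702789283
 carr s [120.41864398 205.85484429] l [-32.39274393  31.16738127]
t4 base ((613.2091064453125, 209.36349487304688), (84.1967544555664, 499.5049743652344), 8.911191940307617) s range [-210.23711087  282.37366391]
 vblock s [-58.02665053 171.12793027] l [-19.02725929  23.42334018]
 pin s [-61.24350123 -47.86257484] l mean 2.4956711601061787 yaw -98.337906 z 74.05616070326629
 carr s [170.70641033 272.76780634] l [-30.15855365  33.62755376]
plunger pinpoint 132.80818954806062
```

View pics/t4fix.png

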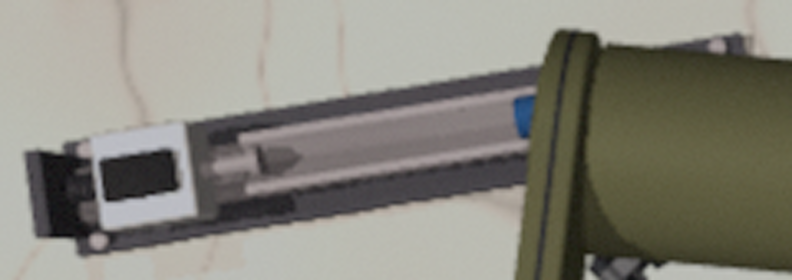

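The base fit gives the fixture yaw as 8.9° and its origin at about (621.6,155.3). The pin's tail is at x_f ≈ -147, the plunger face at about 150–152, and the groove between them is clear, so the pin has about 177 mm to travel. I'll push with shut fingertips above the block top, and do the last 20 mm slowly with a force stop.

```bash
cat >> h.py <<'E'
A=np.radians(8.88); D=np.array([-np.sin(A),np.cos(A)]); O=np.array([.6219,.1555])
def fx(x,z): return [*(O+D*x/1000),z]
def xf(p): return ((np.asarray(p)[:2]-O)@D*1000, (np.asarray(p)[:2]-O)@[np.cos(A),np.sin(A)]*1000)
E
python3 - <<'E'
from bench import env,camera
from h import *
def st(): s=env.state(); print(round(s["t"],2),np.round(xf(s["position"]),1),round(s["position"][2]*1000,1),"F along",round(s["contact_force"][:2]@D,2),np.round(s["contact_force"],2))
env.gripper_to(0.0)
env.move_ptp(fx(-184,0.12),q(8.88))
print(env.line_to(fx(-184,0.0535),speed=0.08,stop_force=8)); st()
print(env.line_to(fx(-165,0.0535),speed=0.04,stop_force=6)); st()
c=camera("scene"); crop(c,300,150,460,260,5,"pics/s5.png")
print(env.line_to(fx(-140,0.0535),speed=0.03,stop_force=6)); st()
E
```

```text
False
32.77 [-184.2    0.6] 54.2 F along 0.09 [-0.07  0.08 -0.16]
False
33.4 [-164.8    0. ] 53.5 F along 0.19 [0.12 0.21 0.36]
False
34.43 [-139.7   -0. ] 53.5 F along 0.03 [ 0.3   0.07 -0.3 ]
```

View pics/s5.png

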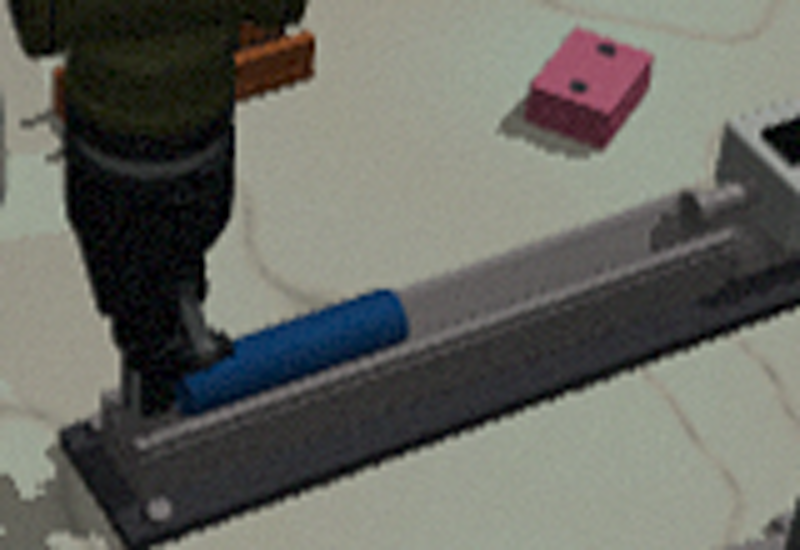

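The scene crop, taken before the last 25 mm move, shows the shut fingers over the groove just behind the pin's tail at about (180,390). I'll check that the pin is moving with the fingers.

```bash
python3 - <<'E'
from bench import env,camera
from h import *
c=camera("scene"); crop(c,300,150,460,260,5,"pics/s6.png")
E
```

```text
(no output)
```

View pics/s6.png

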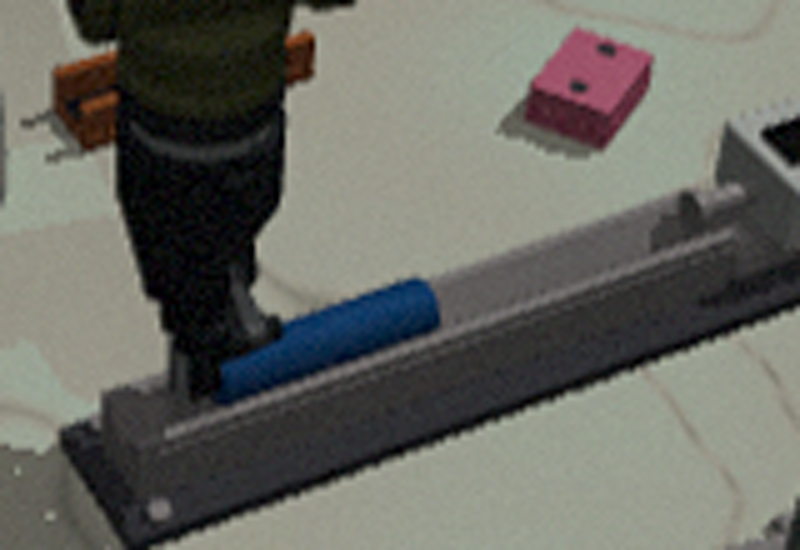

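The pin slid with the fingers: its nose moved from crop x ≈ 405 to 437. Now the main push, then the slow approach.

```bash
python3 - <<'E'
from bench import env,camera
from h import *
def st(): s=env.state(); print(round(s["t"],2),np.round(xf(s["position"]),1),round(s["position"][2]*1000,1),"F along",round(s["contact_force"][:2]@D,2),np.round(s["contact_force"],2))
print(env.line_to(fx(-6,0.0535),speed=0.05,stop_force=7)); st()
print(env.line_to(fx(30,0.0535),speed=0.01,stop_force=5)); st()
c=camera("scene"); pickle.dump(c,open("s7.pkl","wb")); crop(c,330,150,490,260,5,"pics/s7.png")
E
```

```text
False
37.32 [-6.1 -0.1] 53.5 F along -1.2 [ 0.04 -1.21  0.26]
True
39.74 [20.6 -0.5] 52.9 F along 0.39 [0.44 0.46 0.82]
```

View pics/s7.png

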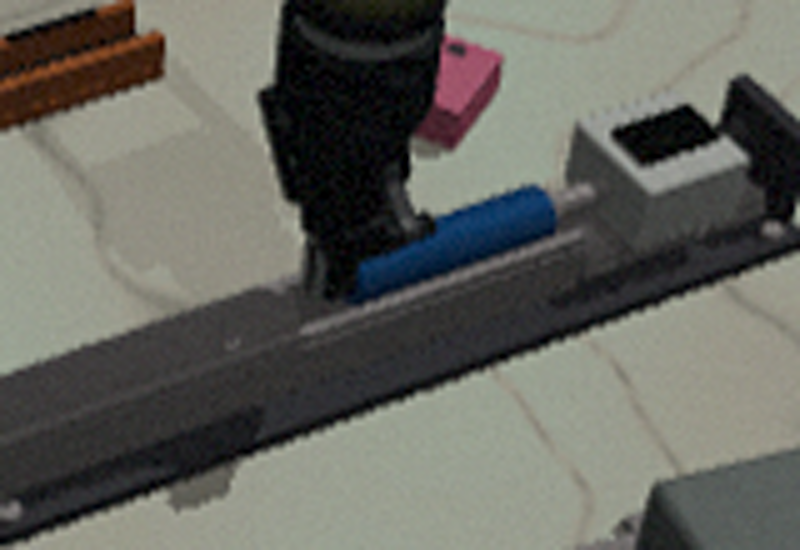

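```bash
python3 - <<'E'
from bench import env,camera
from h import *
def st(): s=env.state(); print(round(s["t"],2),np.round(xf(s["position"]),2),round(s["position"][2]*1000,1),"F along",round(s["contact_force"][:2]@D,2),np.round(s["contact_force"],2))
env.sleep(0.2); st()
for i in range(2):
    print(env.line_to(fx(24,0.0535),speed=0.005,stop_force=5)); st(); env.sleep(.15); st()
E
```

```text
39.99 [19.99 -1.38] 52.0 F along 0.37 [0.28 0.42 0.23]
True
40.52 [20.48 -1.5 ] 51.9 F along -0.48 [ 1.19 -0.3  -0.2 ]
40.67 [20.45 -2.14] 51.1 F along -0.65 [-0.63 -0.75  0.62]
True
41.17 [20.42 -2.15] 51.0 F along 0.08 [ 0.05  0.09 -0.35]
41.32 [20.37 -2.89] 50.1 F along 0.34 [0.08 0.36 0.08]
```

Each repeat touch stopped at the same place, x_f ≈ 20.4, so the nose is against something firm. I'll back off, rise, and inspect.

```bash
python3 - <<'E'
from bench import env,camera,pinpoint
from h import *
env.line_to(fx(-8,0.0545),speed=0.05)
env.line_to(fx(-8,0.18),speed=0.2)
env.move_ptp([0.45,0.15,0.30],q(8.88)); env.sleep(.2)
s=env.state(); print(s["t"],s["position"],s["contact_force"])
for n in("top","scene"):
    c=camera(n); pickle.dump(c,open(n+"8.pkl","wb"))
    print(n,[(np.round(d["location"],1),round(d["p"],2)) for l in("pin_nose","plunger_face") for d in pinpoint(c,l)])
    if n=="top": crop(c,100,150,260,235,5,"pics/t8.png"); brass(c,.02,.1)
    else: crop(c,380,150,500,240,6.5,"pics/s8.png")
    W=cloud(c)*1000; W0=cloud(pickle.load(open(n+"0.pkl","rb")))*1000
    a=np.array([*D]); 
    for nm,w in(("before",W0),("now",W)):
        X=w.reshape(-1,3); s_=(X[:,:2]-O*1000)@D; l=(X[:,:2]-O*1000)@[np.cos(A),np.sin(A)]
        m=(X[:,2]>76)&(X[:,2]<90)&(np.abs(l)<36)&(s_>180)&(s_<270); print(n,nm,"carriage",np.percentile(s_[m],[2,98]),s_[m].mean())
E
cp pics/t8.png /dev/null
```

```text
43.8667 [0.45035233 0.14982441 0.29837638] [0.07109734 1.63792877 0.11287117]
top [(array([199.4, 176.4]), 0.91), (array([188. , 397.5]), 0.91), (array([196.6, 175.3]), 0.69), (array([196.5, 204.9]), 0.58)]
brass [   0  167   27   49 1225] ztop 20.6 [620.8 708.9] [114.5  61.8] 0.16
brass [453 218  27  29 609] ztop 31.8 [ 514.5 -358.1] [63.2 53. ] 9.44
brass [400 227  26  30 591] ztop 31.9 [ 493.8 -232.1] [63.2 50.6] 8.9
top before carriage [191.33044888 252.91836412] 221.40226892111002
top now carriage [190.87940721 253.11054204] 221.30965546063535
scene [(array([250.7, 247.3]), 0.74), (array([191.5, 439.2]), 0.55), (array([193.1, 437. ]), 0.82), (array([303.5, 296.5]), 0.22)]
scene before carriage [189.54506968 250.43580186] 219.61957017606713
scene now carriage [190.93691656 250.71646783] 219.4223947491525
```

View pics/t8.png

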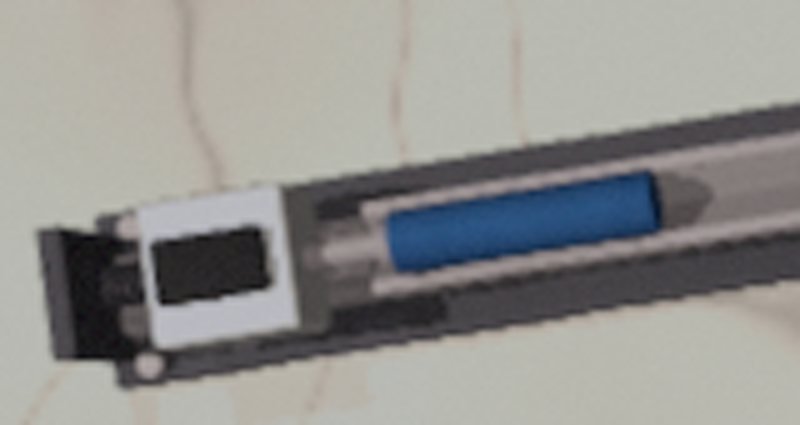

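View pics/s8.png

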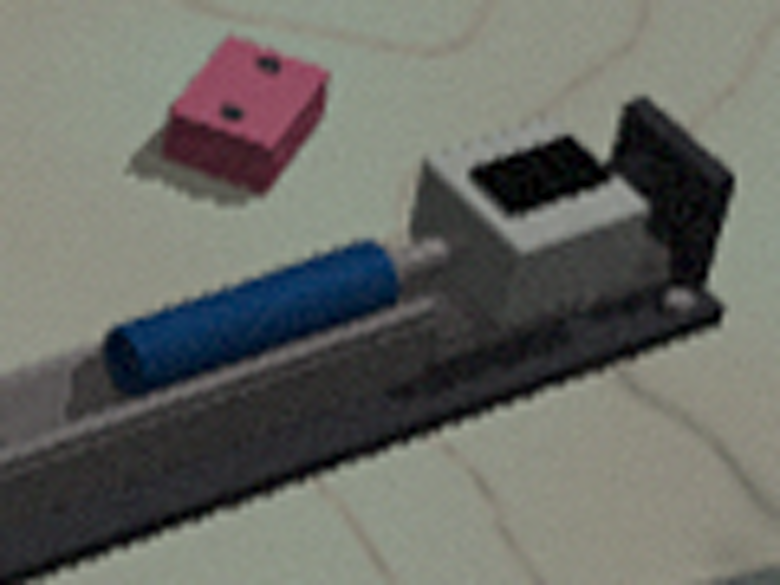

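The top crop shows the nose at (388,240) on the plunger rod with no disc gap visible, and the carriage hasn't moved (221.4 before, 221.3 now). A close wrist view straight down on the joint should settle whether it is fully home.

```bash
python3 - <<'E'
from bench import env,camera
from h import *
env.move_ptp(fx(70,0.14),q(8.88)); env.sleep(.15)
c=camera("wrist"); pickle.dump(c,open("w9.pkl","wb")); 
p=[proj(c,fx(150,z)) for z in(.056,.067,.071)]; print(p,env.state()["t"])
u,v=map(int,p[1]); crop(c,max(0,u-60),max(0,v-60),u+60,v+50,6,"pics/w9.png")
cv2.imwrite("pics/w9full.png",c["frame"][:,:,::-1])
W=cloud(c)*1000; col=int(round(u))
for r in range(max(0,v-45),v+25,1):
    x=W[r,col-1:col+2].mean(0); print(r,np.round(xf(x/1000)[0],1),np.round(x[2],1),c["frame"][r,col].tolist(),end=" | ")
E
```

```text
[array([319.56948647, 107.22028367]), array([319.63798485, 107.13708962]), array([319.66463918, 107.10471684])] 45.3167
62 179.9 63.3 [117, 110, 104] | 63 179.3 63.0 [115, 107, 102] | 64 178.7 62.6 [116, 108, 103] | 65 178.0 63.1 [117, 109, 104] | 66 177.4 63.1 [118, 108, 105] | 67 176.7 63.4 [118, 110, 108] | 68 176.1 62.6 [116, 110, 104] | 69 175.5 62.8 [115, 106, 102] | 70 174.8 62.9 [117, 108, 104] | 71 174.2 63.2 [116, 108, 103] | 72 173.5 63.3 [115, 109, 104] | 73 172.8 63.6 [115, 108, 104] | 74 172.3 62.4 [116, 107, 103] | 75 171.6 62.7 [116, 108, 103] | 76 171.0 62.5 [116, 108, 103] | 77 170.3 62.7 [116, 107, 104] | 78 169.7 62.6 [116, 108, 103] | 79 169.0 63.2 [116, 108, 104] | 80 168.3 63.3 [117, 109, 106] | 81 167.7 62.9 [117, 108, 104] | 82 167.0 62.9 [113, 106, 101] | 83 166.4 62.7 [117, 109, 105] | 84 165.7 62.6 [117, 108, 103] | 85 165.0 63.3 [118, 108, 104] | 86 164.4 63.0 [115, 107, 103] | 87 163.7 62.9 [117, 108, 102] | 88 163.0 63.3 [114, 107, 103] | 89 162.3 63.4 [116, 107, 104] | 90 161.7 62.8 [115, 107, 103] | 91 161.0 63.2 [117, 110, 105] | 92 160.4 62.5 [118, 
[... 504 characters left out ...]
38, 60, 89] | 109 148.7 70.8 [36, 60, 90] | 110 148.1 71.5 [34, 57, 89] | 111 147.4 71.0 [40, 62, 93] | 112 146.7 71.2 [37, 58, 88] | 113 146.0 70.9 [37, 60, 90] | 114 145.4 71.3 [37, 61, 90] | 115 144.7 70.3 [37, 61, 91] | 116 144.0 70.1 [41, 64, 91] | 117 143.3 70.8 [33, 58, 89] | 118 nan nan [41, 62, 91] | 119 142.0 71.4 [38, 58, 90] | 120 141.3 70.3 [41, 63, 92] | 121 140.6 71.2 [34, 58, 90] | 122 139.9 71.7 [40, 62, 92] | 123 139.2 70.8 [38, 60, 89] | 124 138.5 70.8 [40, 62, 90] | 125 137.8 71.3 [39, 63, 91] | 126 137.1 71.2 [39, 62, 94] | 127 136.4 70.7 [37, 60, 88] | 128 135.8 71.1 [40, 60, 92] | 129 135.1 71.1 [37, 60, 91] | 130 134.3 70.9 [38, 62, 90] | 131 133.6 70.9 [37, 61, 89] |
```

View pics/w9.png

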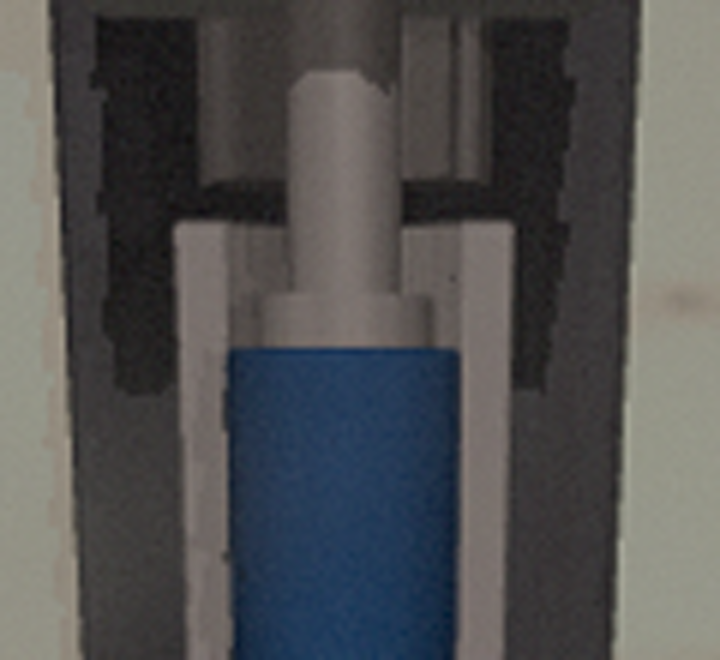

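The close-up shows the plunger disc (rows 96–104) meeting the blue nose (row 105) with no gap, and 0.67 mm per pixel. I'll retreat, take a final overview and hand in.

```bash
python3 - <<'E'
from bench import env,camera
from h import *
env.line_to(fx(70,0.28),speed=0.2)
env.move_ptp([0.40,0.25,0.32],q(8.88)); env.sleep(.2)
c=camera("top"); cv2.imwrite("pics/final.png",c["frame"][:,:,::-1]); s=env.state(); print(s["t"],s["finger_gap"])
env.job_done()
E
```

```text
47.2917 -0.00010401288751298826
the job is handed in; nothing more can be done
```

View pics/final.png

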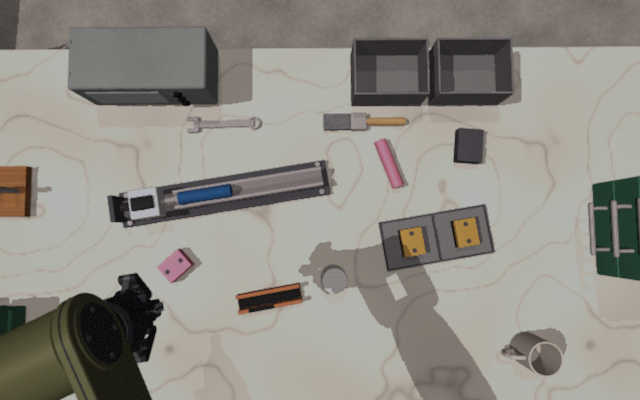

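The job is done and handed in at 47.3 s of the 70 s allowed. Both pads are in the tray and the gauge pin is home against the plunger.

- **Pads:** Each pad lies brass side up in its own bay, within about 2 mm of the bay centre. Their long sides are parallel to the divider to within half a degree. I first set pad_a down with its long side across the divider, saw this in the check picture, and turned it a quarter turn before touching the pin.
- **Pin:** I pushed it along the groove on its tail with shut fingertips, the last part slowly with a force stop. A close wrist view showed no gap between nose and plunger, at 0.67 mm per pixel.
- **Carriage:** The top view puts it at 221.4 mm before and 221.3 mm after, so it is back at its rest position. I did not measure it during the push; the push stopped on a 5 N change, set below the 6.6 N at which the carriage gives.
- **Everything else:** In the last top picture the other things look to be where they started, and the arm is clear of everything.

**Disagreements and faults:**
- The wrist and top cameras disagreed by 2 to 3 mm on positions. I relied on pad and tray measured in the same picture.
- After each force stop the arm sank up to 1 mm, and the fingertips ended level with the block's top. I felt no contact force from this, and then backed off.

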